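# Slide the end tube off the gravity track into the cradle

### The job

Slide the sample tube that lies at the stop of the sloped track endways, out of the track's open side, until it lies wholly in the empty aluminium cradle beside it, so that the next tube rolls down to the stop. Push it along rather than lifting it out, leave the other tubes lined up in the track, and do not disturb the things around.

Things in the scene. Friction and masses are not known exactly. Their poses are not given: they have to be found in the camera images.
- track: fixed stainless trough, 122 mm wide, 216 mm long, sloping down 10 degrees towards its own +x (roughly away from the robot). Origin on the table straight below the seat; z up. Tubes lie across it, axes along y. Side walls (inner faces y = +-58 mm, 24 mm high) start at x = -24 mm and run uphill; at the seat both sides are open, its flat floor ending at y = +-61 mm.
- seat (a point): centre of a tube lying against the track's stop, 75 mm above the track's origin. Tubes queue behind it 40 mm apart up the slope (each 39.4 mm in -x, 6.9 mm in z of the track). The stop plate is 20 mm downhill of this point, across the track's whole width, and its top is 3 mm above it; the floor is 20 mm below it.
- cradle: fixed aluminium trough, open at both ends, 160 mm long along its y, in line with the seat, at the track's +y or -y side (it changes), 6 mm beyond the track's edge. Axes parallel to the track's, origin on the table under its middle, 147 mm from the track's origin. Same slope; floor 2.5 mm lower than the track's, lower rail 2 mm farther downhill than the stop.
- cradle_mid (a point): where the centre of a tube comes to rest that lies in the middle of the cradle: 2 mm in +x and 72 mm above the cradle's origin. A tube is wholly in the cradle when its centre is within 25 mm of this point along y. The uphill rail is 30 mm uphill of this point (13 mm high above the floor), the lower rail 20 mm downhill.
- tube1: closed cylindrical sample tube lying on its side, 40 mm in diameter, 110 mm long, flat ends, about 0.12 kg, white with an orange ribbed screw cap of the same diameter at its +y end; origin at the centre of the tube, y along its axis (it rolls about y, so its x and z directions mean nothing). At the start it is the one at the stop, the lowest.
- tube2: closed cylindrical sample tube lying on its side, 40 mm in diameter, 110 mm long, flat ends, about 0.12 kg, white with an orange ribbed screw cap of the same diameter at its +y end; origin at the centre of the tube, y along its axis (it rolls about y, so its x and z directions mean nothing). At the start second in line, touching tube1; it rolls to the stop by itself once the seat is free.
- tube3: closed cylindrical sample tube lying on its side, 40 mm in diameter, 110 mm long, flat ends, about 0.12 kg, white with an orange ribbed screw cap of the same diameter at its +y end; origin at the centre of the tube, y along its axis (it rolls about y, so its x and z directions mean nothing). Third in line.
- tube4: closed cylindrical sample tube lying on its side, 40 mm in diameter, 110 mm long, flat ends, about 0.12 kg, white with an orange ribbed screw cap of the same diameter at its +y end; origin at the centre of the tube, y along its axis (it rolls about y, so its x and z directions mean nothing). Last in line, the highest.
- slide_box: bystander: closed flat blue box 97 x 152 x 29 mm high, 0.4 kg, on the table at the side of the track where the cradle is not, centred 147 mm from the track's origin; origin under its centre.
- dish: bystander: closed clear flat dish, 90 mm in diameter, 16 mm high, on the table just below the stop; origin under its centre.
- square_bottle: bystander: square clear bottle with white cap, 75 x 75 x 163 mm; origin under its centre.
- canister: bystander: lidded steel canister, 116 mm in diameter, 156 mm high; origin under its centre.
- beaker: bystander: glass beaker, 84 mm in diameter, 95 mm high; origin under its centre.
Not all that is in view belongs to the job. What is shaped like the tube1 but yellow is not meant. What is shaped like the cradle but purple is not meant.

How it is judged:
By the outcome, as a careful person would: the job done as asked, in the order asked, and still so for the second after the job is handed in, with the robot touching nothing.
It also fails if it takes over 38 s, if anything falls off the work surface, if the arm or the gripper's body presses on something with over 40 N, if the wrist force passes 120 N, or if a joint passes its speed limit or range.

### The arm

A 6-joint arm with a two-finger parallel gripper is mounted at the origin on the work surface. World frame = base frame: x ahead of the robot, y to its left, z up, the work surface at z = 0. Lengths are in m, angles in rad, forces in N, time in s.
With the tool pointing down it reaches from about 0.425 to 0.925 m from the base axis. Payload 12.5 kg.
Tool frame: the origin (TCP) lies on the front face of the gripper's body, between the roots of the fingers; the fingertips stand 73 mm ahead of it and the grasp point (between the pads) lies r.hold_point_z ahead of it (r.hold_point_z is the distance from the TCP to the grasp point, in m); y points along the fingers, x is the direction in which the jaws open and shut, and the axes are right-handed (so a half turn about y gives the same grasp; the last joint's range is limited). The gripper opens to 85 mm and grips with 20 to 120 N. Pads are 22 mm wide; open, the fingers measure 114 mm over their backs; the gripper's body (76 mm by 85 mm) begins 54 mm behind the grasp point. The pads swing forward as they close: fully open they stand 13 mm farther back than shut.
Start: joints at [1.089, 0.491, 1.559, -0, 1.092, -0.106], TCP at [0.229, 0.581, 0.304] pointing down, gripper open.
Joint ranges: [-3.1, 3.1], [-0.84, 2.19], [0.05, 2.79], [-1.13, 4.28], [0.06, 2.93], [-2.69, 2.69]. Speed limits (rad/s): [2.22, 2.22, 2.79, 3.14, 3.14, 3.14].

### API

Orientations are given as [roll, pitch, yaw] about the fixed x, y, z axes, in that order (R = Rz(yaw) Ry(pitch) Rx(roll)).
In Python, from station import read_state, cams, job_done, r gives the robot as it stands.
- The arm moves only by the tool play_rows, never from a script. Its argument "targets" is a list of rows, each a list of 3 entries, a list of its own where there are three numbers: the turn, a rotation vector about the tool's x, y, z in rad, then the shift along the tool's x, y, z in m, then the opening, from 0 (shut) to 1 (fully open). A call has 1 to 12 rows; each row is the pose to reach, as a shift and turn from the pose measured when the call began, along the tool's axes at that moment; what a row does not reach only later rows make up. A row lasts 1/12 s, in which the tool goes at most 41.7 mm and 7.16 degrees, less where a joint would pass 70% of its speed; a pose out of reach is approached as far as the arm can. A call with a gripper value outside its range is refused whole. The fingers move at their own pace and stop on an object; "newtons" is the grip in N (left out, the last holds). Time passes only in rows, so rows that repeat a pose let the fingers close. It gives the time, the measured TCP pose, the force and the opening at its end, in the units of the state.
- read_state(): the state, without advancing time (a new reading comes with each control period).
- cams.capture(name): name is "side" or "top" or "wrist"; returns (picture, depth): 400x640x3 uint8, blue, green, red; 400x640 float32, m along the optical axis (not along the pixel's ray), 0 where there is no reading.
- cams.camera_info(name): a dict with "fovy" (degrees; the focal length in pixels is half the picture's height over the tangent of half this angle, whatever the lens; pixels are square), "cx", "cy" (the principal point, pixels), "k1" (the pictures are not rectified: a ray, as slopes to the right and down, at radius r is drawn at 1 + k1 r^2 times it, then the intrinsics apply), "pose" (4x4, takes a point from camera to world coordinates). Camera axes: x right, y down, z forward; pixel columns grow to the right and rows downward; lengths in m; the calibration is good to about 2 mm. A picture is of the moment at which its call begins: read the wrist's pose just before it. camera_info takes no time and is no camera call; for the wrist camera it gives the pose at the moment of the call.
- job_done(): hands the job in, once; it reports no verdict.
The state is a dict: "t": time; "joints": joint angles; "joint_velocities": joint speeds; "tau": joint torques, N m; "tcp_pos": TCP position; "eef_rot": TCP orientation; "force": force on the tool from outside, world axes, zero at the start; "ft_torque": the same for the moment, N m; "gripper_width": finger opening in m.
Only numpy, scipy, OpenCV 4.12 (cv2) and the standard library are available. Lean on these libraries where they do the work, as an engineer would, in place of code of your own. Each camera call takes 0.05 s, during which the arm holds its last target.

## Working session

There is one attempt and no reset: what is moved stays moved. The work goes in short steps, Python scripts to look and compute and a tool call to move; the robot and the scene stay as the last step left them, time stands still between calls to the robot, and variables do not carry over. Pictures are saved under pics/ and viewed, and the job is handed in when it is done.

Besides the shell and the picture viewer there is one more tool, called as name([rows], argument=value, ...), one row to a line, values as JSON. play_rows: Moves the arm, as the interface text tells. Its arguments: {"type":"object","properties":{"targets":{"type":"array","items":{"type":"array"}},"newtons":{"type":"number"}},"required":["targets"]}

```bash
mkdir -p pics; ls; python3 - <<'E'
from station import read_state, cams, job_done, r
import cv2,numpy as np
print(read_state()); print(r.hold_point_z)
for n in ("side","top","wrist"):
    i=cams.camera_info(n); print(n,i)
    p,d=cams.capture(n); cv2.imwrite(f"pics/{n}0.png",p); np.save(f"{n}0.npy",d)
E
```

```text
pics
{'t': 0.0, 'joints': array([ 1.08937087e+00,  4.91559150e-01,  1.55944064e+00, -2.09625717e-05,
        1.09171100e+00, -1.05609688e-01]), 'joint_velocities': array([ 0.00123794,  0.00059693,  0.00141833,  0.0007615 , -0.00126726,
        0.00070119]), 'tau': array([ 2.97740371e-03, -6.18461752e+01, -2.61586082e+01, -5.63009053e-05,
        4.21259785e-03,  2.79129722e-05]), 'tcp_pos': array([0.22931542, 0.58125706, 0.30333098]), 'eef_rot': array([-1.57069695e+00,  1.11386646e-03,  1.19499029e+00]), 'force': array([ 0.46584906,  0.81994342, -0.15453511]), 'ft_torque': array([0.02626444, 0.07703562, 0.0427267 ]), 'gripper_width': 0.08547167928441372}
0.0539
side {'fovy': 49.65579959004755, 'cx': 317.4420848956082, 'cy': 195.98453440908452, 'k1': -0.04106342599760138, 'pose': array([[ 0.99749289, -0.05026879,  0.04980953,  0.52105121],
       [-0.070647  , -0.74830244,  0.65958507, -0.75551156],
       [ 0.00411605, -0.66145031, -0.7499777 ,  0.94350649],
       [ 0.        ,  0.        ,  0.        ,  1.        ]])}
top {'fovy': 56.69617404211444, 'cx': 327.32949173474, 'cy': 199.55927261190337, 'k1': 0.023374341479366137, 'pose': array([[-0.020272  , -0.99619838,  0.08472215,  0.44570108],
       [-0.99959369,  0.01849669, -0.0216872 ,  0.01637217],
       [ 0.02003767, -0.08512737, -0.99616857,  1.35009913],
       [ 0.        ,  0.        ,  0.        ,  1.        ]])}
wrist {'fovy': 65.35704472032938, 'cx': 320.353718675064, 'cy': 198.0509039615619, 'k1': -0.05666473591242535, 'pose': array([[ 0.3680568 ,  0.88498297,  0.28520051,  0.15566051],
       [ 0.92980277, -0.34998394, -0.11392128,  0.61096912],
       [-0.00100279,  0.30710973, -0.95167358,  0.37223524],
       [ 0.        ,  0.        ,  0.        ,  1.        ]])}
```

View pics/side0.png

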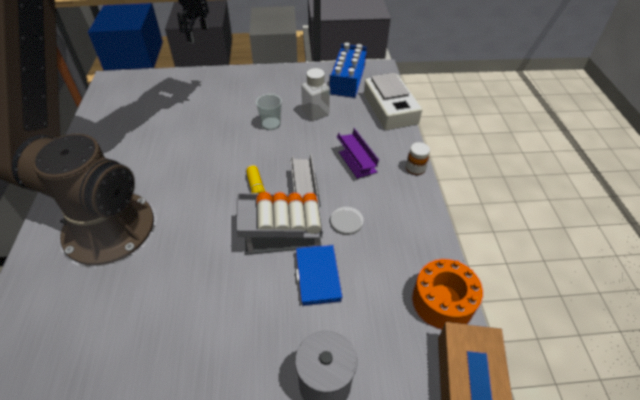

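View pics/top0.png

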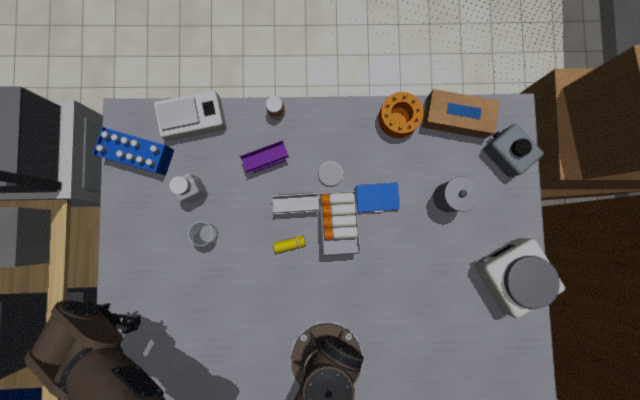

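View pics/wrist0.png

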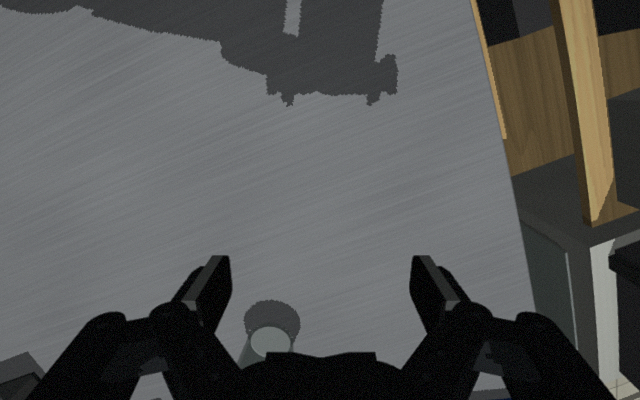

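```bash
cat > h.py <<'E'
import cv2,numpy as np
from station import read_state, cams, r
from scipy.spatial.transform import Rotation as Ro
def K(i):
    f=200/np.tan(np.radians(i['fovy']/2)); return np.array([[f,0,i['cx']],[0,f,i['cy']],[0,0,1]])
def rays(i,uv):
    n=cv2.undistortPoints(np.float64(uv).reshape(-1,1,2),K(i),np.array([i['k1'],0,0,0])).reshape(-1,2)
    return np.c_[n,np.ones(len(n))]@i['pose'][:3,:3].T, i['pose'][:3,3]
def onplane(i,uv,z):
    d,o=rays(i,uv); return o+d*((z-o[2])/d[:,2])[:,None]
def pts(i,uv,dep):  # depth points
    d,o=rays(i,uv); uv=np.int32(uv); return o+d*dep[uv[:,1],uv[:,0]][:,None]
def proj(i,P):
    P=np.atleast_2d(P); c=(P-i['pose'][:3,3])@i['pose'][:3,:3]; 
    n=c[:,:2]/c[:,2:]; q=n*(1+i['k1']*(n**2).sum(1))[:,None]; k=K(i)
    return np.c_[q[:,0]*k[0,0]+k[0,2],q[:,1]*k[1,1]+k[1,2]]
E
python3 - <<'E'
from h import *
p=cv2.imread('pics/top0.png'); 
cv2.imwrite('pics/topcrop.png',cv2.resize(p[140:270,230:410],None,fx=4.4,fy=4.4,interpolation=cv2.INTER_CUBIC))
p=cv2.imread('pics/side0.png'); 
cv2.imwrite('pics/sidecrop.png',cv2.resize(p[145:310,225:395],None,fx=3.6,fy=3.6,interpolation=cv2.INTER_CUBIC))
E
```

```text
(no output)
```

View pics/topcrop.png

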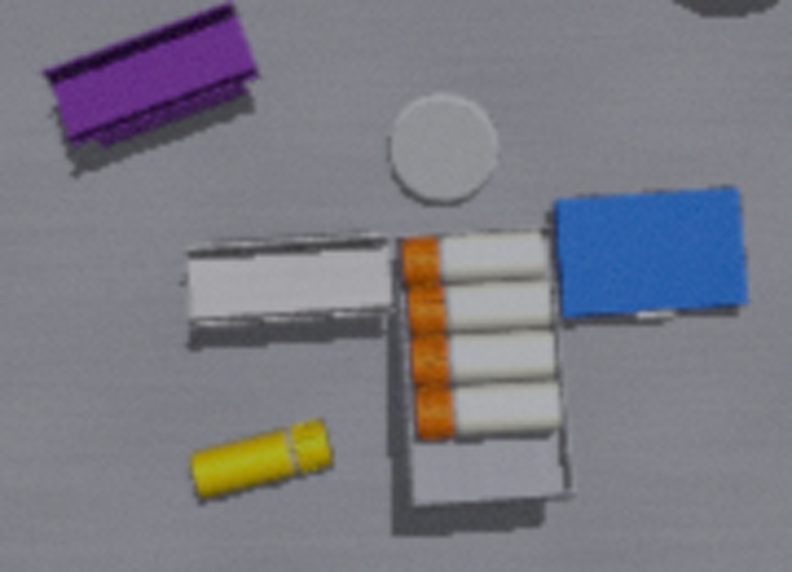

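View pics/sidecrop.png

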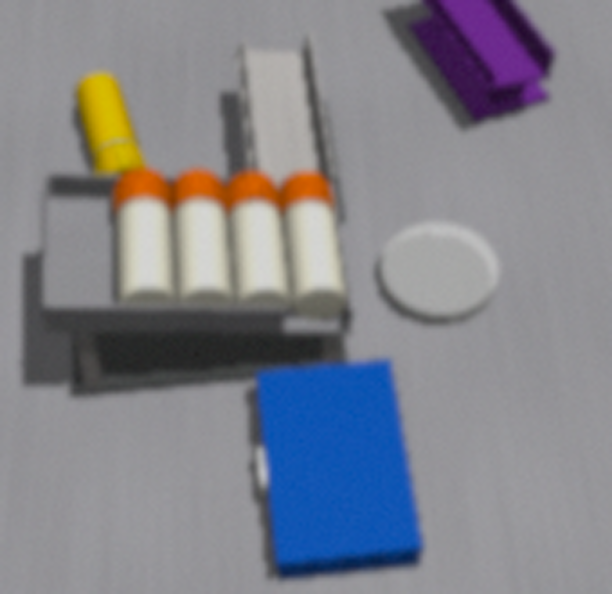

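```bash
python3 - <<'E'
from h import *
i=cams.camera_info('top'); p=cv2.imread('pics/top0.png'); d=np.load('top0.npy')
hsv=cv2.cvtColor(p,cv2.COLOR_BGR2HSV)
roi=np.zeros(p.shape[:2],bool); roi[190:245,315:362]=1
om=cv2.inRange(hsv,(4,150,80),(18,255,255))>0; om&=roi
wm=(cv2.inRange(hsv,(15,8,150),(45,70,255))>0)&roi
print(om.sum(),wm.sum())
for nm,m in(('o',om),('w',wm)):
    v,u=np.nonzero(m); P=pts(i,np.c_[u,v],d)
    q=cv2.minAreaRect(np.float32(P[:,:2])); print(nm,q, cv2.boxPoints(q).round(4).tolist(), np.percentile(P[:,2],[2,50,98]))
m=om|wm
v,u=np.nonzero(m); P=pts(i,np.c_[u,v],d)
q=cv2.minAreaRect(np.float32(P[:,:2])); print(q)
# yaw from tube edge: orange/white separately center line
co=P
# box
bm=(cv2.inRange(hsv,(100,150,80),(120,255,255))>0); bm[:180]=0;bm[:,:350]=0;bm[220:]=0;bm[:,410:]=0
v,u=np.nonzero(bm);Q=onplane(i,np.c_[u,v],0.029); print('box',cv2.minAreaRect(np.float32(Q[:,:2])))
# cradle floor
cm=(cv2.inRange(hsv,(0,0,165),(180,12,255))>0); cm[:190]=0;cm[216:]=0;cm[:,:265]=0;cm[:,320:]=0
v,u=np.nonzero(cm);Q=pts(i,np.c_[u,v],d); print('cradle',len(u),cv2.minAreaRect(np.float32(Q[:,:2])),np.percentile(Q[:,2],[2,50,98]))
# top ridges along columns
for c in (325,330,340,345,350):
    vv=np.arange(188,250); Q=pts(i,np.c_[np.full(62,c),vv],d); print(c,[(a,round(x,3),round(y,3),round(z*1000)) for a,(x,y,z) in zip(vv,Q)][::1] if c==345 else '')
E
```

```text
339 170
o ((0.4961622357368469, -0.0077141448855400085), (0.15422585606575012, 0.025866739451885223), 4.3346405029296875) [[0.41830000281333923, -0.0006000000284984708], [0.420199990272522, -0.026399999856948853], [0.5740000009536743, -0.014800000004470348], [0.5720999836921692, 0.010999999940395355]] [0.08252068 0.10186412 0.11741662]
w ((0.5023795962333679, -0.06536158919334412), (0.14881521463394165, 0.07416233420372009), 2.2676427364349365) [[0.42660000920295715, -0.031300000846385956], [0.429500013589859, -0.10540000349283218], [0.5781999826431274, -0.09950000047683716], [0.5752999782562256, -0.02539999969303608]] [0.08540164 0.10220052 0.11447304]
((0.4992510974407196, -0.048465222120285034), (0.15422585606575012, 0.10760267823934555), 4.3346405029296875)
box ((0.5643840432167053, -0.1909847855567932), (0.09488319605588913, 0.15099652111530304), 2.721571207046509)
cradle 485 ((0.5018347501754761, 0.09780602902173996), (0.12012319266796112, 0.15716306865215302), 2.812384843826294) [0.04769639 0.05431271 0.06223136]
325 
330 
340 
345 [(np.int64(188), np.float64(0.601), np.float6
[... 2990 characters left out ...]
t64(0.421), np.float64(-0.069), 78), (np.int64(239), np.float64(0.418), np.float64(-0.069), 79), (np.int64(240), np.float64(0.414), np.float64(-0.069), 79), (np.int64(241), np.float64(0.411), np.float64(-0.068), 85), (np.int64(242), np.float64(0.408), np.float64(-0.068), 85), (np.int64(243), np.float64(0.404), np.float64(-0.068), 84), (np.int64(244), np.float64(0.401), np.float64(-0.068), 87), (np.int64(245), np.float64(0.397), np.float64(-0.068), 78), (np.int64(246), np.float64(0.394), np.float64(-0.068), 84), (np.int64(247), np.float64(0.391), np.float64(-0.068), 83), (np.int64(248), np.float64(0.387), np.float64(-0.068), 83), (np.int64(249), np.float64(0.384), np.float64(-0.068), 82)]
350
```

play_rows([
  [[0,0.08,0],[-0.018,0,-0.031],0.1],
  [[0,0.17,0],[-0.036,0,-0.062],0.1],
  [[0,0.25,0],[-0.054,0,-0.093],0.1],
  [[0,0.33,0],[-0.072,0,-0.124],0.1],
  [[0,0.41,0],[-0.09,0,-0.155],0.1],
  [[0,0.5,0],[-0.108,0,-0.186],0.1],
  [[0,0.58,0],[-0.126,0,-0.217],0.1],
  [[0,0.66,0],[-0.144,0,-0.248],0.1],
  [[0,0.74,0],[-0.162,0,-0.279],0.1],
  [[0,0.8,0],[-0.18,0,-0.309],0.1],
  [[0,0.8,0],[-0.18,0,-0.309],0.1],
], newtons=40)

```text
t: 1.07
tcp_pos: [0.4536, 0.2967, 0.3034]
eef_rot: [-1.572, 0.0, 0.387]
force: [-0.8, 0.4, 0.0]
gripper_width: 0.0084
```

play_rows([
  [[0,0.03,0],[-0.006,0,-0.04],0.1],
  [[0,0.06,0],[-0.012,0,-0.08],0.1],
  [[0,0.1,0],[-0.018,0,-0.12],0.1],
  [[0,0.13,0],[-0.024,0,-0.16],0.1],
  [[0,0.16,0],[-0.03,0,-0.2],0.1],
  [[0,0.2,0],[-0.036,0,-0.24],0.1],
  [[0,0.23,0],[-0.042,0,-0.28],0.1],
  [[0,0.26,0],[-0.048,0,-0.32],0.1],
  [[0,0.29,0],[-0.053,0,-0.36],0.1],
  [[0,0.32,0],[-0.059,0,-0.4],0.1],
  [[0,0.34,0],[-0.065,0,-0.44],0.1],
  [[0,0.34,0],[-0.065,0,-0.445],0.1],
])

```text
t: 2.07
tcp_pos: [0.5624, -0.145, 0.3037]
eef_rot: [-1.573, -0.001, 0.043]
force: [-0.3, 0.3, -0.2]
gripper_width: 0.0085
```

```bash
python3 - <<'E'
from h import *
import pickle
s=read_state(); i=cams.camera_info('wrist'); p,d=cams.capture('wrist'); cv2.imwrite('pics/w1.png',p); np.save('w1.npy',d); pickle.dump(i,open('w1.pkl','wb'))
print(s['tcp_pos'],s['eef_rot'],s['t'],s['joints'],i['pose'])
E
```

```text
[ 0.56244391 -0.14500739  0.30367725] [-1.57344470e+00 -5.89153912e-04  4.28691007e-02] 2.0667 [-0.36532874  0.42796008  1.67085835 -0.00254566  1.04118359 -0.40691275] [[ 0.99912914  0.03920049  0.01429277  0.55834209]
 [ 0.04169868 -0.95021892 -0.30878023 -0.06561113]
 [ 0.00147693  0.30910732 -0.95102602  0.3722957 ]
 [ 0.          0.          0.          1.        ]]
```

View pics/w1.png

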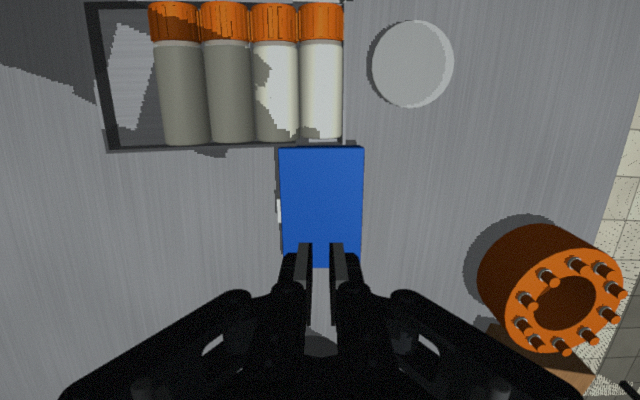

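```bash
python3 - <<'E'
from h import *
import pickle
i=pickle.load(open('w1.pkl','rb')); p=cv2.imread('pics/w1.png'); d=np.load('w1.npy')
cv2.imwrite('pics/w1c.png',cv2.resize(p[0:160,230:390],None,fx=3.7,fy=3.7,interpolation=cv2.INTER_CUBIC))
g=p.max(2).astype(int)
hsv=cv2.cvtColor(p,cv2.COLOR_BGR2HSV)
R=[];L=[]
for v in range(50,130,5):
    row=g[v,290:360]; w=np.nonzero(row>150)[0]; 
    print(v,w.min()+290,w.max()+290, end='; ')
print()
for v in (45,60,80,100,120,130): print(v,g[v,292:352:1].tolist())
for c in (310,320,330): print(c,g[125:150,c].tolist(), (pts(i,np.c_[np.full(5,c),[60,80,100,120,132]],d)*1000).round(0).tolist())
E
```

```text
50 290 340; 55 290 340; 60 290 340; 65 290 340; 70 290 340; 75 290 340; 80 290 340; 85 290 340; 90 290 340; 95 290 340; 100 290 344; 105 290 344; 110 290 344; 115 290 344; 120 290 344; 125 290 344; 
45 [121, 117, 116, 99, 78, 68, 71, 65, 78, 89, 101, 112, 119, 129, 141, 147, 161, 164, 169, 174, 175, 183, 188, 188, 188, 190, 191, 192, 192, 192, 191, 191, 193, 190, 194, 188, 192, 193, 191, 189, 190, 191, 185, 181, 169, 155, 142, 125, 111, 83, 48, 93, 130, 140, 139, 134, 133, 135, 134, 134]
60 [171, 164, 157, 149, 130, 106, 78, 78, 98, 107, 123, 133, 136, 149, 151, 164, 172, 176, 180, 183, 189, 193, 194, 189, 193, 190, 194, 191, 194, 194, 192, 191, 192, 191, 193, 188, 192, 192, 191, 192, 191, 191, 192, 191, 193, 186, 174, 171, 160, 144, 102, 103, 136, 142, 138, 131, 135, 137, 135, 134]
80 [175, 166, 156, 148, 135, 113, 86, 75, 87, 110, 123, 131, 136, 151, 153, 167, 172, 177, 184, 188, 190, 194, 191, 191, 194, 191, 193, 192, 196, 194, 196, 194, 192, 193, 193, 193, 193, 193, 194, 195, 193, 192, 195, 193, 190, 181, 172, 169, 155, 139, 106, 114, 145, 143, 139, 136, 137, 136, 132, 136]
100 [
[... 899 characters left out ...]
[191, 192, 173, 116, 111, 115, 112, 116, 114, 113, 112, 109, 99, 118, 156, 160, 152, 106, 70, 68, 59, 48, 80, 128, 161] [[549.0, -36.0, 91.0], [549.0, -52.0, 92.0], [550.0, -68.0, 90.0], [550.0, -85.0, 92.0], [551.0, -96.0, 91.0]]
320 [194, 193, 194, 194, 194, 194, 194, 194, 195, 191, 194, 194, 186, 163, 134, 157, 145, 88, 73, 68, 56, 56, 83, 133, 168] [[557.0, -36.0, 94.0], [558.0, -52.0, 95.0], [559.0, -68.0, 94.0], [559.0, -85.0, 93.0], [560.0, -95.0, 93.0]]
330 [196, 198, 196, 198, 194, 195, 193, 197, 196, 194, 195, 193, 184, 155, 157, 161, 138, 73, 69, 67, 59, 50, 84, 139, 169] [[566.0, -35.0, 92.0], [566.0, -51.0, 90.0], [567.0, -67.0, 91.0], [568.0, -84.0, 90.0], [569.0, -95.0, 91.0]]
```

View pics/w1c.png

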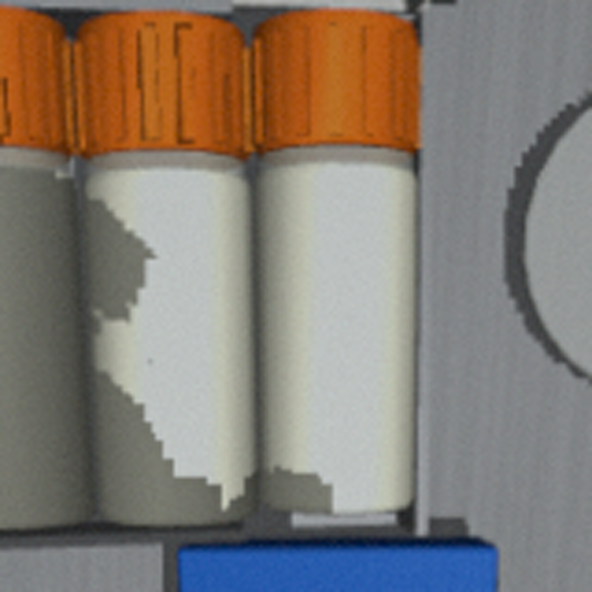

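```bash
python3 - <<'E'
from h import *
import pickle
i=pickle.load(open('w1.pkl','rb'))
a=onplane(i,[[298.6,60],[299.6,120]],.0785)*1e3
b=onplane(i,[[342.4,60],[342.0,120]],.076)*1e3
e=onplane(i,[[320,138],[312,138.3],[330,138]],.094)*1e3
print(a.round(1),b.round(1),e.round(1)); 
for q in(a,b): dd=q[0]-q[1]; print(np.degrees(np.arctan2(-dd[0],dd[1])))
# second estimate: top cam cap/white boundary etc -> caps row
p=cv2.imread('pics/w1.png');hsv=cv2.cvtColor(p,cv2.COLOR_BGR2HSV)
# bottoms: white end row for each tube in lit/dark; cap/white boundary
for c in (172,224,275,321):
    col=hsv[:,c]; o=(col[:,0]<20)&(col[:,1]>150); r_=np.nonzero(o[:80])[0]; print(c,r_.min(),r_.max())
z=[.1157,.1088,.1019,.095]
B=np.array([onplane(i,[[c,rw]],zz)[0] for c,rw,zz in zip((175,226,275,321),(41,42,41.5,40),z)]); print(B.round(4))
# side camera check: tube1 end
E
```

```text
[[538.4 -34.9  78.5]
 [540.5 -86.4  78.5]] [[576.9 -33.   76. ]
 [579.7 -84.9  76. ]] [[ 559.9 -100.1   94. ]
 [ 552.8 -100.7   94. ]
 [ 568.7  -99.8   94. ]]
2.337349410985948
3.0702429367433095
172 2 38
224 1 38
275 3 39
321 3 38
[[ 0.4463 -0.0278  0.1157]
 [ 0.4837 -0.0267  0.1088]
 [ 0.5209 -0.0242  0.1019]
 [ 0.5574 -0.0206  0.095 ]]
```

play_rows([
  [[0,-0.005,0],[0,0.025,0],0.06],
  [[0,-0.005,0],[0,0.055,0],0.06],
  [[0,-0.005,0],[0,0.085,0],0.06],
  [[0,-0.005,0],[0,0.115,0],0.06],
  [[0,-0.005,0],[0,0.14,0.004],0.06],
  [[0,-0.005,0],[0,0.155,0.008],0.06],
  [[0,-0.005,0],[0,0.155,0.008],0.06],
  [[0,-0.005,0],[0,0.155,0.008],0.06],
])

```text
t: 2.78
tcp_pos: [0.5617, -0.1346, 0.1483]
eef_rot: [-1.572, 0.002, 0.05]
force: [0.5, -0.2, 1.2]
gripper_width: 0.0051
```

```bash
python3 - <<'E'
from h import *
s=read_state(); print(s['tcp_pos'],s['eef_rot'],s['force'])
for n in('side','wrist'):
    p,d=cams.capture(n); c=p[145:310,225:395] if n=='side' else p
    cv2.imwrite(f'pics/{n}2.png',cv2.resize(c,None,fx=3.6,fy=3.6,interpolation=cv2.INTER_CUBIC) if n=='side' else c)
E
```

```text
[ 0.56165089 -0.13458541  0.14830091] [-1.57189643e+00  1.52077355e-03  5.00345058e-02] [ 0.45765518 -0.17846912  1.20856006]
```

View pics/side2.png

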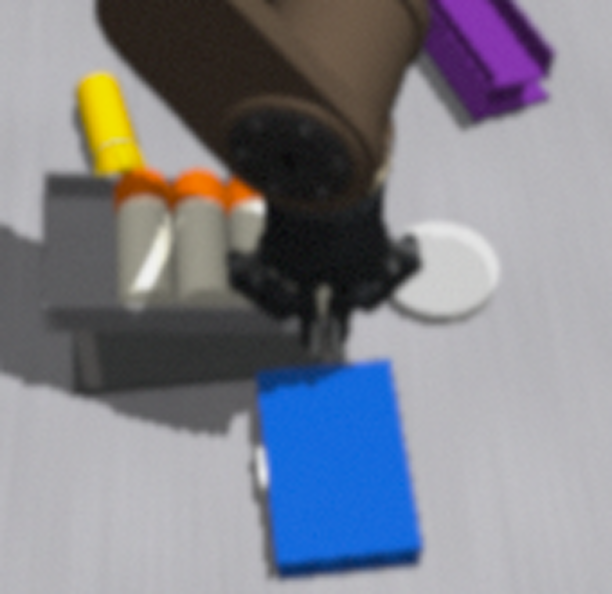

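View pics/wrist2.png

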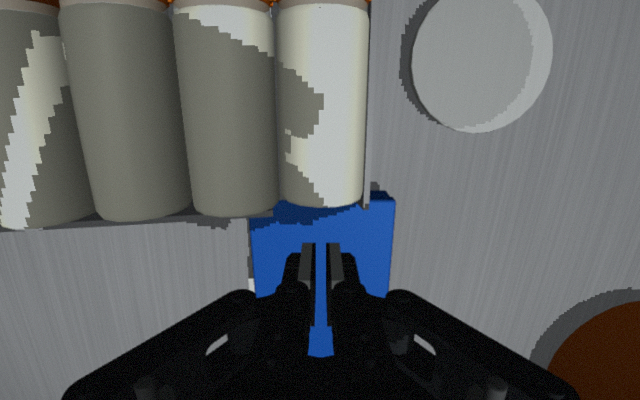

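```bash
python3 - <<'E'
from h import *
i=cams.camera_info('wrist');p,d=cams.capture('wrist')
s=read_state()
m=np.zeros((400,640),bool); m[235:,60:590]=1
v,u=np.nonzero(m&(d>0)&(d<0.2)); P=pts(i,np.c_[u,v],d)
t=s['tcp_pos']; 
for lo in range(-90,90,10):
    k=(P[:,0]-t[0]>lo/1e3)&(P[:,0]-t[0]<=(lo+10)/1e3)&(P[:,2]>.06)
    if k.any(): print(lo,(P[k,2].min()*1e3).round(), 'y',((P[k,1]-t[1]).min()*1e3).round(),((P[k,1]-t[1]).max()*1e3).round())
E
```

```text
-70 158.0 y 9.0 12.0
-60 144.0 y 7.0 13.0
-50 130.0 y -9.0 13.0
-40 120.0 y -12.0 13.0
-30 116.0 y -11.0 20.0
-20 80.0 y 6.0 22.0
-10 79.0 y -11.0 21.0
0 79.0 y -10.0 23.0
10 82.0 y 7.0 23.0
20 118.0 y -10.0 17.0
30 120.0 y -9.0 16.0
40 133.0 y -5.0 17.0
50 146.0 y 14.0 19.0
60 161.0 y 15.0 17.0
```

play_rows([
  [[0,0.002,0],[0,0,0.009],0.06],
  [[0,0.002,0],[0,0,0.016],0.06],
  [[0,0.002,0],[0,0,0.021],0.06],
  [[0,0.002,0],[0,0,0.026],0.06],
  [[0,0.002,0],[0,0,0.032],0.06],
  [[0,0.002,0],[0,0,0.038],0.06],
  [[0,0.002,0],[0,0,0.044],0.06],
  [[0,0.002,0],[0,0,0.05],0.06],
  [[0,0.002,0],[0,0,0.056],0.06],
  [[0,0.002,0],[0,0,0.06],0.06],
  [[0,0.002,0],[0,0,0.06],0.06],
])

```text
t: 3.85
tcp_pos: [0.5591, -0.0746, 0.1496]
eef_rot: [-1.573, -0.001, 0.048]
force: [-0.8, -0.3, -0.5]
gripper_width: 0.0049
```

```bash
python3 - <<'E'
from h import *
s=read_state(); print(s['tcp_pos'],s['eef_rot'],s['force'])
p,d=cams.capture('wrist'); cv2.imwrite('pics/w3.png',p)
E
```

```text
[ 0.55912154 -0.07458697  0.14958302] [-1.57298047e+00 -1.34028808e-03  4.77762320e-02] [-0.76163349 -0.27872624 -0.51393112]
```

View pics/w3.png

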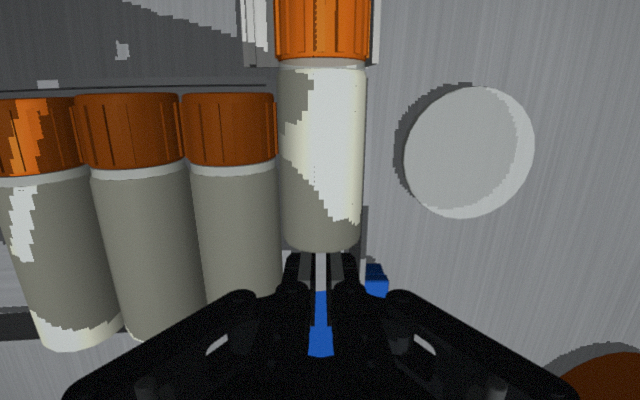

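play_rows([
  [[0,0,0],[0,0,0.005],0.06],
  [[0,0,0],[0,0,0.011],0.06],
  [[0,0,0],[0,0,0.017],0.06],
  [[0,0,0],[0,0,0.023],0.06],
  [[0,0,0],[0,0,0.029],0.06],
  [[0,0,0],[0,0,0.035],0.06],
  [[0,0,0],[0,0,0.041],0.06],
  [[0,0,0],[0,0,0.047],0.06],
  [[0,0,0],[0,0,0.053],0.06],
  [[0,0,0],[0,0,0.057],0.06],
  [[0,0,0],[0,0,0.057],0.06],
])

```text
t: 4.82
tcp_pos: [0.5563, -0.0171, 0.1493]
eef_rot: [-1.573, -0.001, 0.048]
force: [-0.1, 0.2, 0.7]
gripper_width: 0.005
```

```bash
python3 - <<'E'
from h import *
s=read_state(); print(s['tcp_pos'],s['eef_rot'],s['force'])
p,d=cams.capture('wrist'); cv2.imwrite('pics/w4.png',p)
E
```

```text
[ 0.55629438 -0.01707381  0.14934194] [-1.57271262e+00 -9.48729474e-04  4.84188296e-02] [-0.11901735  0.19649466  0.72987343]
```

View pics/w4.png

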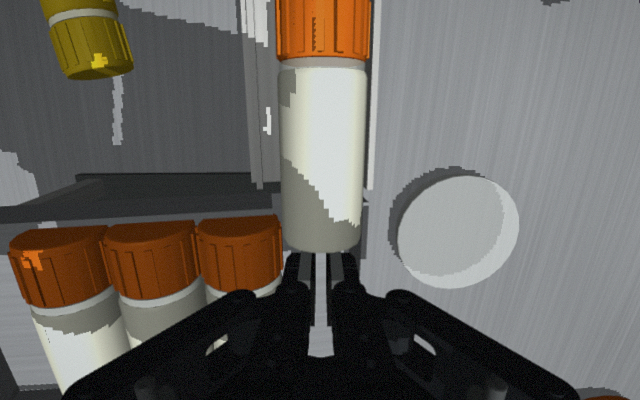

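play_rows([
  [[0,0,0],[0,0,0.005],0.06],
  [[0,0,0],[0,0,0.011],0.06],
  [[0,0,0],[0,0,0.017],0.06],
  [[0,0,0],[0,0,0.023],0.06],
  [[0,0,0],[0,0,0.029],0.06],
  [[0,0,0],[0,0,0.035],0.06],
  [[0,0,0],[0,0,0.04],0.06],
  [[0,0,0],[0,0,0.045],0.06],
  [[0,0,0],[0,0,0.049],0.06],
  [[0,0,0],[0,0,0.051],0.06],
  [[0,0,0],[0,0,0.051],0.06],
])

```text
t: 5.78
tcp_pos: [0.5538, 0.0339, 0.1492]
eef_rot: [-1.573, -0.001, 0.049]
force: [0.3, 0.3, 1.0]
gripper_width: 0.0052
```

```bash
python3 - <<'E'
from h import *
s=read_state(); print(s['tcp_pos'],s['eef_rot'],s['force'])
p,d=cams.capture('wrist'); cv2.imwrite('pics/w5.png',p)
E
```

```text
[0.55381069 0.03392287 0.14924393] [-1.57270105e+00 -8.92943376e-04  4.87689012e-02] [0.31886259 0.25287162 0.97062254]
```

View pics/w5.png

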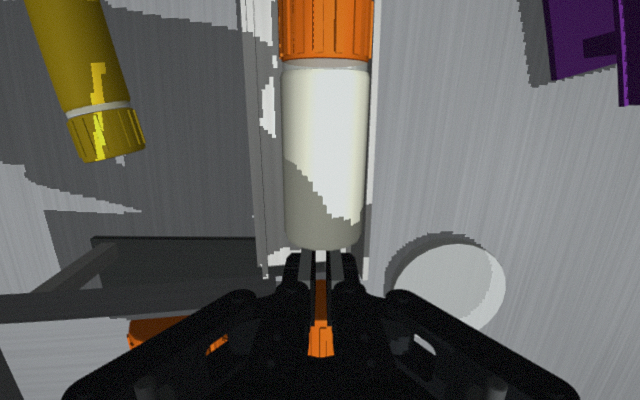

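play_rows([
  [[0,0,0],[0,0,-0.004],0.06],
  [[0,0,0],[0,-0.01,-0.004],0.06],
  [[0,0,0],[0,-0.03,-0.004],0.06],
  [[0,0,0],[0,-0.06,-0.004],0.06],
  [[0,0,0],[0,-0.09,-0.004],0.06],
  [[0,0,0],[0,-0.12,-0.004],0.06],
  [[0,0,0],[0,-0.15,-0.004],0.06],
  [[0,0,0],[0,-0.17,-0.004],0.06],
  [[0,0,0],[0,-0.17,-0.004],0.06],
])

```text
t: 6.58
tcp_pos: [0.5545, 0.0297, 0.3243]
eef_rot: [-1.573, -0.008, 0.048]
force: [-0.3, -0.7, 0.4]
gripper_width: 0.0052
```

```bash
python3 - <<'E'
from h import *
s=read_state(); print(s['tcp_pos'],s['eef_rot'],s['force'],s['t'])
i=cams.camera_info('wrist');p,d=cams.capture('wrist'); cv2.imwrite('pics/w6.png',p)
for n in('side',):
    p,d=cams.capture(n); c=p[125:310,225:395]
    cv2.imwrite(f'pics/{n}6.png',cv2.resize(c,None,fx=3.2,fy=3.2,interpolation=cv2.INTER_CUBIC))
E
```

```text
[0.55450168 0.02967806 0.3242696 ] [-1.573487   -0.00802269  0.04820401] [-0.28684077 -0.68729789  0.43809007] 6.5833
```

View pics/w6.png

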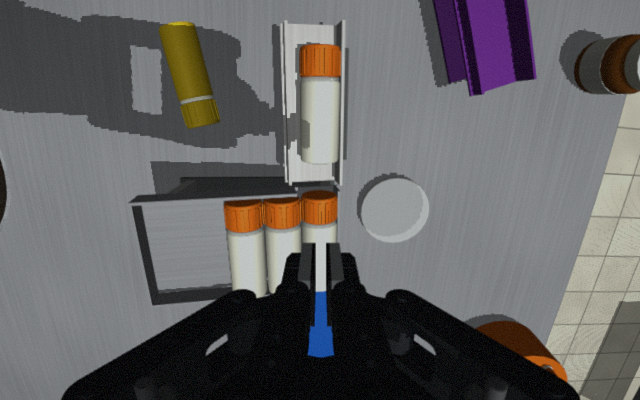

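View pics/side6.png

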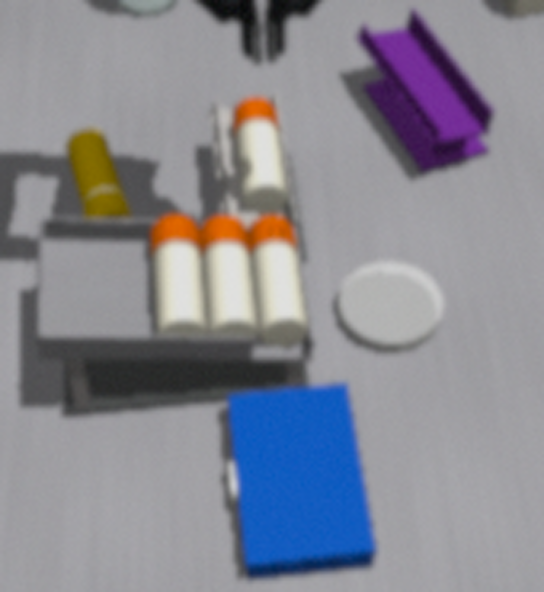

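```bash
python3 - <<'E'
from h import *
i=cams.camera_info('wrist');p=cv2.imread('pics/w6.png');hsv=cv2.cvtColor(p,cv2.COLOR_BGR2HSV)
c,s=np.cos(.048),np.sin(.048); O=np.array([.558,-.045])
def tr(P): q=P[:,:2]-O; return np.c_[q@[c,s],q@[-s,c]]*1e3
for col,z,lo,hi in((320,.091,30,90),(319,.095,180,230),(282,.102,180,240),(244,.109,180,245)):
    o=(hsv[:,col,0]<20)&(hsv[:,col,1]>140); r_=np.nonzero(o[lo:hi])[0]+lo
    print(col,r_.min(),r_.max(),tr(onplane(i,[[col,r_.min()-.5],[col,r_.max()+.5]],z)).round(1).tolist())
print(tr(onplane(i,[[320,162.5]],.091)))
i=cams.camera_info('side')
p,d=cams.capture('top');cv2.imwrite('pics/top7.png',cv2.resize(p[140:270,230:410],None,fx=4.4,fy=4.4,interpolation=cv2.INTER_CUBIC))
E
```

```text
320 44 75 [[-0.9, 200.0], [-0.9, 173.4]]
319 190 224 [[-2.0, 67.8], [-2.1, 30.6]]
282 199 228 [[-37.8, 60.9], [-39.1, 29.3]]
244 201 231 [[-73.2, 61.2], [-75.7, 29.2]]
[[-0.99195717 93.91659655]]
```

View pics/top7.png

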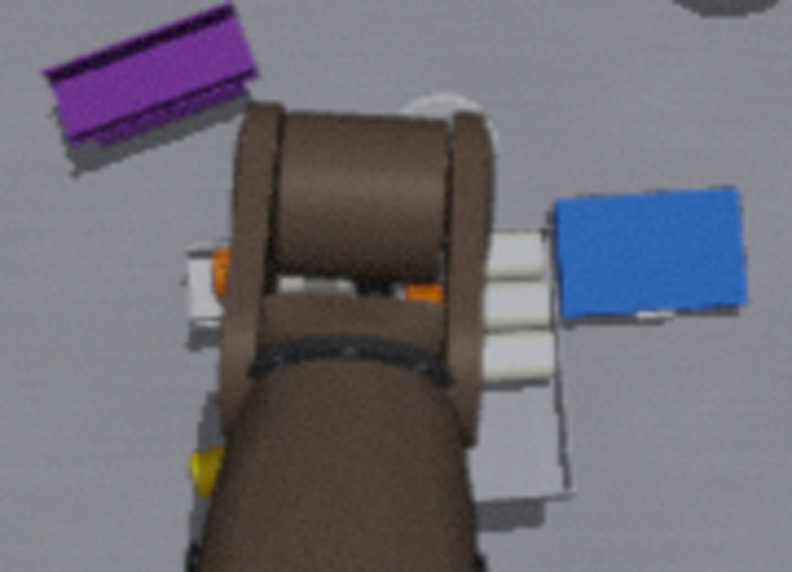

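```bash
python3 -c "
from station import job_done; print(job_done())"
```

```text
the job is handed in; nothing more can be done
None
```

I pushed tube1 endways out of the track's open +y side with the nearly closed fingers, and it now lies wholly in the aluminium cradle. I then lifted the gripper clear and handed the job in at about 6.7 s of the 38 s allowed.

- **Tube1:** its near end measures 94 mm along the track's y from the seat, which puts its centre at about 149 mm against the wanted 147 mm (limit 25 mm). In the last wrist picture both ends are inside the cradle.
- **The other tubes:** tube2 rolled to the stop by itself. Tubes 2, 3 and 4 are still lined up, with their cap edges within about 1.5 mm of each other along the track's y.
- **Bystanders:** the box and the dish looked unmoved in the last side and top pictures, and nothing in the last views seemed disturbed. In the last top picture the arm hid part of the dish and cradle, so I judged those from the side and wrist views.
- **Forces:** the readings at the end of each move stayed near 1 N.

One check disagreed: tube2's outermost orange edge measured 68 mm against 61 mm for tubes 3 and 4. I put this down to the camera seeing tube2's end face, while the wall hides it on the others. Its cap-to-body line matches the other tubes.

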